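# Push the jammed pot out of the dispenser chute

## Task

One of the two sloping pot chutes on the packing bench is jammed: a portion pot is stuck in its sleeve. Take the wooden rod from its rest, push it in at the sleeve's upper end until the pot drops out of the lower end into the catch tray below, then lay the rod back on its rest, level in both notches. Leave everything else on the bench where it stands.

Things in the scene. Friction and masses are not known exactly. Their poses are not given: they have to be found in the camera images.
- chute: the jammed chute (an identical empty one stands elsewhere): fixed white steel stand, base 235 x 90 mm, carrying a sloping sleeve. Under its lower end is the open catch tray, x -140 to -20 mm in this frame, 90 mm wide, walls 4 mm, rim 44 mm and floor 12 mm above the table. Origin on the table under mid-sleeve; x level towards the sleeve's upper end (away from the robot within 20 degrees), z up.
- sleeve: its sleeve: square tube 90 mm long, bore 32 x 32 mm, walls 4 mm, clear sides, open at both ends, 20 mm wide sight slot along the top. Origin mid-bore, 105 mm above the table; x along the bore to the UPPER mouth (+45 mm; lower mouth -45 mm), sloping 27 degrees from level; y level; z square to the bore, upwards. A spring catch in the slot at mid-length stands up to 29 mm above the bore axis.
- pot_center (a point): centre of the jammed pot: round, black plastic with a foil lid, 29 mm diameter, 28 mm long, 30 g, lying along the sleeve at mid-length, held there by the spring catch: pushing takes 4 to 10 N until it is 15 to 20 mm further down. After that it still must be pushed: it tips over the lower lip and drops about 35 to 45 mm from its start.
- rod_center (a point): centre of the plain wooden rod: round, 20 mm diameter, 240 mm long, about 60 g, both ends alike and flat; x along the rod. It starts lying level on its rest.
- rest: plywood rod rest, fixed: base 180 x 70 x 8 mm with two upright V-notched forks 140 mm apart (at x = -70 and +70 mm, each 12 mm thick, V of 90 degrees, 56 mm wide over all, tops 76 mm above the table). Origin on the table at its middle; x along the rod's direction. A rod lying in both notches has its centre line 65 mm above the table, over the x axis.
- spare_a: bystander: a spare portion pot like the jammed one, standing on the bench, 28 mm high; origin at the centre of its underside.
- spare_b: bystander: another spare pot standing on the bench, 28 mm high; origin at the centre of its underside.
- cups_a: bystander: stack of upturned paper cups, 77 mm wide, 126 mm high; origin at the centre of its underside.
- cups_b: bystander: shorter stack of upturned paper cups, 77 mm wide, 102 mm high; origin at the centre of its underside.
- lids: bystander: stack of black cup lids, 87 mm wide, 45 mm high; origin at the centre of its underside.
- tape: bystander: tape roll lying flat, 100 mm wide, 48 mm high; origin at the centre of its underside.
- jar: bystander: closed jar, 60 mm wide, 90 mm high; origin at the centre of its underside.

How it is judged:
By the outcome, as a careful person would: the job done as asked, in the order asked, and still so for the second after the job is handed in, with the robot touching nothing.
It also fails if it takes over 58 s, if anything falls off the work surface, if the arm or the gripper's body presses on something with over 40 N, if the wrist force passes 120 N, or if a joint passes its speed limit or range.

## Robot

A 6-joint arm with a two-finger parallel gripper is mounted at the origin on the work surface. World frame = base frame: x ahead of the robot, y to its left, z up, the work surface at z = 0. Lengths are in mm, angles in rad, forces in N, time in s.
With the tool pointing down it reaches from about 400 to 925 mm from the base axis. Payload 12.5 kg.
Tool frame: the origin (TCP) lies between the finger pads; the fingertips stand 25 mm ahead of it and the grasp point (between the pads) lies 6 mm ahead of it; z points along the fingers, y is the line along which they close (so a half turn about z gives the same grasp; the last joint's range is limited). The gripper opens to 95 mm and grips with 3 to 60 N. Pads are 20 mm wide; open, the fingers measure 119 mm over their backs; the gripper's body (75 mm by 180 mm) begins 59 mm behind the grasp point.
Start: joints at [-1.287, 0.491, 1.559, -0, 1.092, -0.106], TCP at [237.525, -578.123, 239.661] pointing down, gripper open.
Joint ranges: [-3.1, 3.1], [-0.84, 2.19], [0.05, 2.79], [-1.13, 4.28], [0.06, 2.93], [-2.69, 2.69]. Speed limits (rad/s): [2.22, 2.22, 2.79, 3.14, 3.14, 3.14].

## Interface

Orientations are given as [roll, pitch, yaw] about the fixed x, y, z axes, in that order (R = Rz(yaw) Ry(pitch) Rx(roll)).
In Python, from cell import state, read_camera, job_done, cut_out gives the robot as it stands. The module is installed in compiled form; this text tells all that it offers.
- The arm moves only by the tool jog_arm, never from a script. Its argument "motion" is a list of rows, each a list of 2 entries, a list of its own where there are three numbers: the shift along the tool's x, y, z in mm, then the turn about the tool's z in rad. A call has 1 to 5 rows; each row is the pose to reach, as a shift and turn from the pose commanded when the call began, along the tool's axes at that moment; what a row does not reach only later rows make up. A row lasts 1/10 s, in which the tool goes at most 50 mm and 8.59 degrees, less where a joint would pass 70% of its speed; a pose out of reach is approached as far as the arm can. A call with a gripper value outside its range is refused whole. "grip" is the closure, from 0 (fully open) to 1 (shut), set as the call begins (left out, the last holds). The fingers move at their own pace and stop on an object; the grip force is fixed at half the most. Time passes only in rows, so rows that repeat a pose let the fingers close. It gives the time, the measured TCP pose, the force, the opening and the grip force at its end, in the units of the state.
- state(): the state, without advancing time (a new reading comes with each control period).
- read_camera(name): name is "scene" or "top" or "wrist"; returns a dict with "img" (400x640x3 uint8, blue, green, red), "vertical_fov" (degrees; the focal length in pixels is half the picture's height over the tangent of half this angle, whatever the lens; pixels are square), "cx", "cy" (the principal point, pixels), "k1" (the pictures are not rectified: a ray, as slopes to the right and down, at radius r is drawn at 1 + k1 r^2 times it, then the intrinsics apply), "extrinsics" (4x4, takes a point from camera to world coordinates). Camera axes: x right, y up, looking along -z (the intrinsics and any distortion apply to the point x, -y, -z); pixel columns grow to the right and rows downward; lengths in mm; the calibration is good to about 2 mm. A picture is of the moment at which its call begins. There is no depth.
- job_done(): hands the job in; it is judged then, once.
Trained networks look in a picture, given as the dict that the camera call returned (one of the last four; its "shot" number tells which), for a name from the list of things; names that differ only in an ending like _2 or _b are one class to them, and where a whole thing is asked for, a point or a joint stands for the part that bears it (a point fixed in the world has none). Each returns a list of dicts, best first, with "p" (0 to 1); they miss things now and then, are a little off and sometimes report something else, mostly with a low value. They report only what shows in the picture. A call takes as long as a camera call.
- cut_out(name, picture): "region" (400x640 bool, what is visible of it) and "box" ([left, top, right, bottom] in pixels, round what is visible of it).
The state is a dict: "t": time; "joints": joint angles; "qvel": joint speeds; "tau": joint torques, N m; "eef_pos": TCP position; "tcp_rot": TCP orientation; "ft_force": force on the tool from outside, world axes, zero at the start; "moment": the same for the moment, N m; "opening": opening from 0.0 (shut) to 1.0 (fully open); "grip_force": force on a finger pad.
Only numpy, scipy, OpenCV 4.12 (cv2) and the standard library are available. Lean on these libraries where they do the work, as an engineer would, in place of code of your own. Each camera call takes 0.05 s, during which the arm holds its last target. There are 200 camera calls.

## Working session

There is one attempt and no reset: what is moved stays moved. The work goes in short steps, Python scripts to look and compute and a tool call to move; the robot and the scene stay as the last step left them, time stands still between calls to the robot, and variables do not carry over. Pictures are saved under pics/ and viewed, at most 10 in all, crops included, and the job is handed in when it is done.

Besides the shell and the picture viewer there is one more tool, called after "Call:" as name([rows], argument=value, ...), one row to a line, values as JSON. jog_arm: Moves the arm, as the interface text tells. Its arguments: {"type":"object","properties":{"motion":{"type":"array"},"grip":{"type":"number"}},"required":["motion"]}

```bash
mkdir -p pics; cat >h.py <<'E'
import numpy as np, cv2, pickle
from cell import state, read_camera, job_done, cut_out
def K(c):
    f=200/np.tan(np.radians(c["vertical_fov"])/2); return np.array([[f,0,c["cx"]],[0,f,c["cy"]],[0,0,1]])
def proj(c,P):
    E=np.array(c["extrinsics"]); p=(np.atleast_2d(P)-E[:3,3])@E[:3,:3]
    s=np.c_[p[:,0],-p[:,1]]/-p[:,2:3]; s=s*(1+c["k1"]*(s**2).sum(1,keepdims=True))
    k=K(c); return s*k[0,0]+k[:2,2]
def ray(c,uv):
    k=K(c); d=(np.atleast_2d(uv).astype(float)-k[:2,2])/k[0,0]; s=d.copy()
    for _ in range(20): s=d/(1+c["k1"]*(s**2).sum(1,keepdims=True))
    E=np.array(c["extrinsics"]); return E[:3,3],np.c_[s[:,0],-s[:,1],-np.ones(len(s))]@E[:3,:3].T
def atz(c,uv,z):
    o,d=ray(c,uv); return o+d*((z-o[2])/d[:,2:3])
E
python3 - <<'E'
from h import *
print({k:np.round(v,3) if k!='grip' else v for k,v in state().items()})
for n in("scene","top"):
    c=read_camera(n); cv2.imwrite(f"pics/{n}0.png",c["img"]); pickle.dump(c,open(n+"0.pkl","wb"))
    print(n,np.round(c["extrinsics"],2).tolist(),c["vertical_fov"],c["k1"])
    for t in("chute","sleeve","pot_center","rod_center","rest","spare_a","cups_a","lids","tape","jar"):
        for r in cut_out(t,c)[:3]:
            m=np.argwhere(r["region"]).mean(0)[::-1]; print(t,round(r["p"],2),np.round(r["box"]),m.round(),atz(c,m,30)[0].round())
E
```

```text
{'t': np.float64(0.0), 'joints': array([-1.287,  0.492,  1.559,  0.   ,  1.092, -0.106]), 'qvel': array([-0.001, -0.001, -0.001,  0.001,  0.001, -0.001]), 'tau': array([ 2.0000e-03, -6.1264e+01, -2.5818e+01,  6.9000e-02,  4.8000e-02,
       -0.0000e+00]), 'eef_pos': array([ 237.452, -577.886,  239.05 ]), 'tcp_rot': array([-3.14, -0.  ,  0.39]), 'ft_force': array([-0.366, -0.265, -0.406]), 'moment': array([-0.02 , -0.002, -0.019]), 'grip_force': np.float64(0.0), 'opening': np.float64(1.0)}
scene [[0.21, -0.72, 0.66, 1448.47], [0.98, 0.16, -0.14, -195.41], [-0.0, 0.68, 0.73, 959.69], [0.0, 0.0, 0.0, 1.0]] 48.63265962214861 -0.10352359971555498
chute 0.94 [323. 164. 368. 232.] [342. 197.] [599.  12.  30.]
sleeve 0.6 [334. 170. 356. 191.] [344. 181.] [533.  33.  30.]
rod_center 0.65 [246. 170. 260. 234.] [252. 202.] [ 561. -245.   30.]
rest 0.75 [242. 179. 269. 240.] [256. 215.] [ 614. -239.   30.]
rest 0.62 [282. 232. 324. 273.] [301. 252.] [ 767. -137.   30.]
spare_a 0.67 [292. 217. 305. 231.] [299. 224.] [ 673. -127.   30.]
spare_a 0.6 [382. 205. 396. 216.] [388. 212.] [680. 124.  30.
[... 935 characters left out ...]
.87 [378. 181. 393. 254.] [384. 213.] [ 586. -245.   30.]
rod_center 0.36 [344. 189. 351. 199.] [348. 193.] [ 658. -120.   30.]
rest 0.61 [371. 187. 393. 239.] [381. 214.] [ 583. -232.   30.]
rest 0.15 [268. 149. 288. 178.] [274. 164.] [765. 139.  30.]
spare_a 0.63 [273. 192. 284. 196.] [277. 192.] [663. 131.  30.]
spare_a 0.52 [342. 191. 350. 198.] [348. 193.] [ 658. -121.   30.]
cups_a 0.93 [265. 151. 287. 178.] [274. 164.] [765. 140.  30.]
cups_a 0.67 [189. 180. 216. 200.] [203. 190.] [675. 393.  30.]
lids 0.92 [420. 195. 446. 226.] [433. 209.] [ 598. -414.   30.]
tape 0.55 [339. 150. 362. 177.] [351. 164.] [ 762. -133.   30.]
jar 0.78 [429. 232. 450. 249.] [439. 241.] [ 487. -431.   30.]
```

View pics/top0.png

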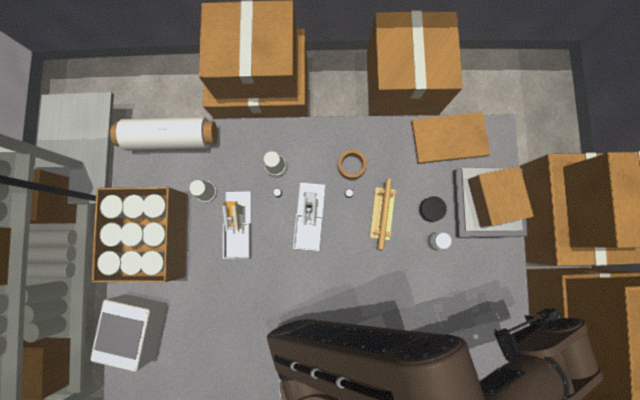

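View pics/scene0.png

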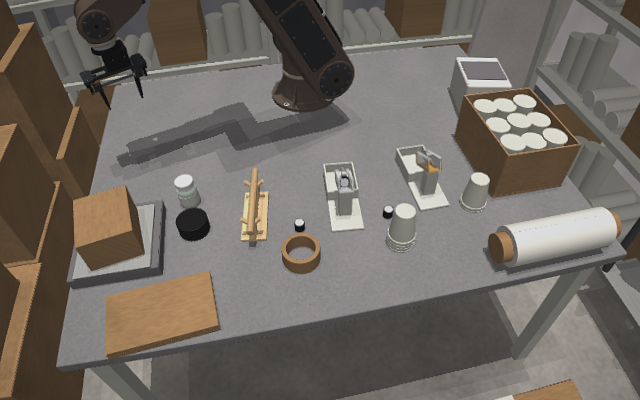

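```bash
python3 - <<'E'
import cv2,numpy as np
t=cv2.imread("pics/top0.png");s=cv2.imread("pics/scene0.png")
a=cv2.resize(t[170:270,210:410],None,fx=4,fy=3*4/3,interpolation=3)[:,:800]
b=cv2.resize(s[135:245,225:465],(800,366),interpolation=3)
cv2.imwrite("pics/z1.png",np.vstack([cv2.resize(a,(560,280)),cv2.resize(b,(560,256))]))
E
```

```text
(no output)
```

View pics/z1.png

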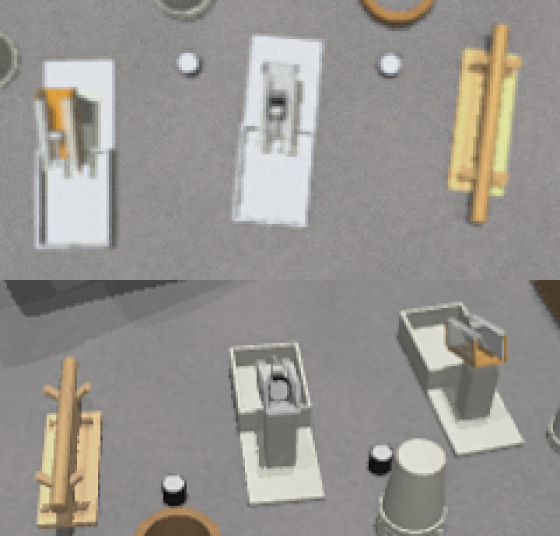

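```bash
cat >>h.py <<'E'
from scipy.optimize import least_squares
def rodfit(c,z=65):
    r=cut_out("rod_center",c)[0]; k=r["region"].astype(np.uint8)
    yx=np.argwhere(k)[:,::-1]; P=atz(c,yx,z)[:,:2]
    (x,y),(w,h),a=cv2.minAreaRect(P.astype(np.float32)); b=cv2.boxPoints(((x,y),(w,h),a))
    m=P.mean(0); v=np.linalg.svd(P-m,full_matrices=False)[2][0]; v*=np.sign(v[0])
    return r["p"],m,np.degrees(np.arctan2(v[1],v[0])),(x,y,w,h)
E
python3 - <<'E'
from h import *
c=read_camera("top"); print(rodfit(c))
g=cv2.cvtColor(c["img"],cv2.COLOR_BGR2GRAY)
r=cut_out("chute",c)[0]["region"].astype(np.uint8)
P=atz(c,np.argwhere(r)[:,::-1],0)[:,:2].astype(np.float32)
print(cv2.minAreaRect(P),cv2.boxPoints(cv2.minAreaRect(P)))
w=read_camera("wrist");print(np.round(w["extrinsics"],2),w["vertical_fov"],w["k1"]); print(np.round(state()["tcp_rot"],3))
E
```

```text
(0.78, array([ 576.03802599, -238.54318132]), np.float64(-8.442690603155489), (579.0074462890625, -238.93841552734375, 20.15685272216797, 236.4429473876953))
((582.5220947265625, 20.224201202392578), (94.25214385986328, 240.9732666015625), 82.09772491455078) [[456.70053   -9.889393]
 [695.38556  -43.019333]
 [708.3436    50.337795]
 [469.65863   83.467735]]
[[ 3.8000e-01  9.0000e-01  2.3000e-01  3.0126e+02]
 [-9.3000e-01  3.7000e-01  9.0000e-02 -5.5164e+02]
 [ 0.0000e+00 -2.5000e-01  9.7000e-01  3.8564e+02]
 [ 0.0000e+00  0.0000e+00  0.0000e+00  1.0000e+00]] 71.88503858464216 -0.03149659216616119
[3.141 0.    0.39 ]
```

Call:
jog_arm([
  [[221,-92,-20],0.15],
  [[221,-92,-20],0.3],
  [[221,-92,-20],0.4],
  [[443,-184,-20],0.5],
  [[443,-184,-20],0.537],
], grip=0)

```text
t: 1.8
eef_pos: [413.8, -402.1, 254.6]
tcp_rot: [3.141, -0.0, -0.151]
ft_force: [0.0, -0.4, 0.3]
opening: 1.006
grip_force: 0.0
```

Call:
jog_arm([
  [[69,-92,10],0],
  [[138,-185,20],0],
  [[138,-185,20],0],
  [[138,-185,20],0],
  [[138,-185,20],0],
])

```text
t: 2.3
eef_pos: [578.1, -238.2, 234.0]
tcp_rot: [-3.141, -0.0, -0.145]
ft_force: [-1.1, -1.5, -0.2]
opening: 0.999
grip_force: 0.0
```

```bash
python3 - <<'E'
from h import *
s=state();print(s["t"],s["eef_pos"].round(1),np.round(s["tcp_rot"],3))
c=read_camera("wrist"); cv2.imwrite("pics/w1.png",c["img"]); pickle.dump(c,open("w1.pkl","wb")); print(rodfit(c))
s=state();print(s["t"],s["eef_pos"].round(1),np.round(s["tcp_rot"],3))
E
```

```text
2.3 [ 578.1 -238.2  234. ] [-3.141 -0.    -0.145]
(0.84, array([ 606.96552358, -244.84811457]), np.float64(-8.358650511094126), (598.582763671875, -243.7957305908203, 19.85205841064453, 209.06881713867188))
2.4 [ 578.4 -237.8  233.6] [-3.141  0.    -0.143]
```

View pics/w1.png

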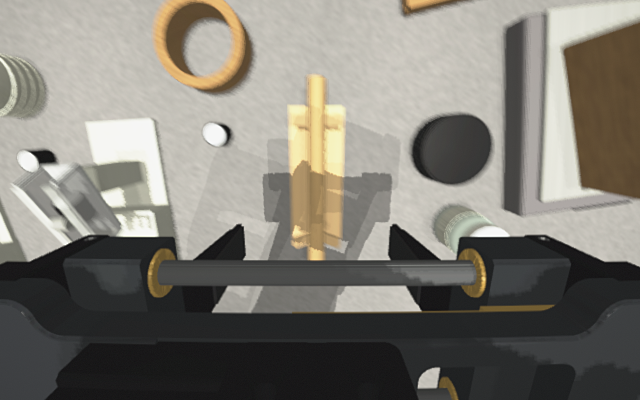

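Call:
jog_arm([
  [[33,2,45],0.003],
  [[33,2,90],0.003],
  [[33,2,130],0.003],
  [[33,2,155],0.003],
  [[33,2,162],0.003],
])

```text
t: 2.9
eef_pos: [607.1, -247.8, 69.4]
tcp_rot: [-3.14, 0.004, -0.151]
ft_force: [0.4, -0.6, 0.3]
opening: 1.0
grip_force: 0.0
```

Call:
jog_arm([
  [[0,0,0],0],
  [[0,0,0],0],
  [[0,0,0],0],
  [[0,0,0],0],
  [[0,0,0],0],
], grip=1)

```text
t: 3.4
eef_pos: [608.9, -247.8, 73.2]
tcp_rot: [3.141, -0.001, -0.15]
ft_force: [-0.8, 0.5, -0.0]
opening: 0.637
grip_force: 0.0
```

Call:
jog_arm([
  [[0,0,0],0],
  [[0,0,0],0],
  [[0,0,0],0],
  [[0,0,0],0],
  [[0,0,0],0],
])

```text
t: 3.9
eef_pos: [608.8, -246.1, 72.4]
tcp_rot: [-3.139, 0.001, -0.151]
ft_force: [5.8, 27.6, 9.6]
opening: 0.216
grip_force: 14.1
```

Call:
jog_arm([
  [[0,-1,0],0],
  [[0,-2,0],0],
  [[0,-2,0],0],
  [[0,-2,0],0],
])

```text
t: 4.3
eef_pos: [609.1, -245.2, 72.5]
tcp_rot: [-3.141, -0.0, -0.15]
ft_force: [0.3, 5.9, 3.5]
opening: 0.2
grip_force: 30.0
```

Call:
jog_arm([
  [[0,0,-30],0],
  [[0,0,-60],0],
  [[-25,-40,-90],0],
  [[-45,-80,-100],0],
  [[-67,-116,-100],0],
])

```text
t: 4.8
eef_pos: [559.9, -120.2, 173.9]
tcp_rot: [3.141, -0.003, -0.151]
ft_force: [0.8, -0.1, -0.2]
opening: 0.206
grip_force: 30.0
```

Call:
jog_arm([
  [[0,0,10],0],
  [[0,0,10],0],
])

```text
t: 5.0
eef_pos: [559.8, -120.6, 161.6]
tcp_rot: [3.141, 0.001, -0.149]
ft_force: [-0.0, 0.3, -0.5]
opening: 0.202
grip_force: 30.0
```

```bash
python3 - <<'E'
from h import *
s=state();print(s["t"],s["eef_pos"].round(1),np.round(s["tcp_rot"],3))
for n in("wrist","scene"):
    c=read_camera(n);pickle.dump(c,open(n+"2.pkl","wb")); cv2.imwrite("pics/%s2.png"%n,c["img"] if n=="wrist" else cv2.resize(c["img"][100:300,150:470],None,fx=2,fy=2))
E
```

```text
5.0 [ 559.8 -120.6  161.6] [ 3.141e+00  1.000e-03 -1.490e-01]
```

View pics/wrist2.png

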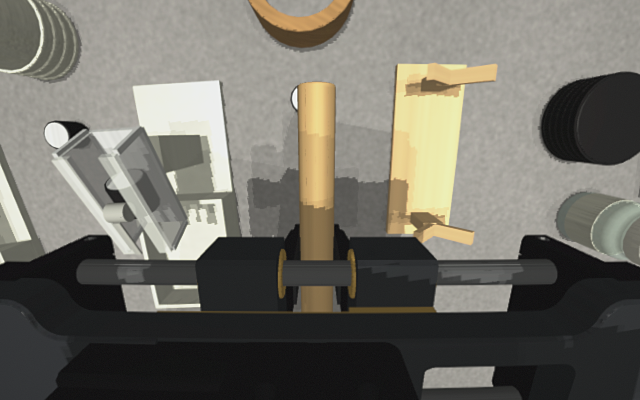

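```bash
python3 - <<'E'
from h import *
c=pickle.load(open("wrist2.pkl","rb")); print(c["cx"],c["cy"])
E=np.array(c["extrinsics"]); print(E[:3,3].round(1))
print("rod end",atz(c,[[317,82]],165.6).round(1),atz(c,[[317,82]],155.6).round(1))
for z in(0,6,12): print("chute",z,atz(c,[[135,87],[220,82],[232,190]],z).round(1).tolist())
print("rest",atz(c,[[396,64],[466,66]],8).round(1).tolist())
t=pickle.load(open("top0.pkl","rb"))
g=cv2.cvtColor(t["img"],cv2.COLOR_BGR2GRAY)[180:252,288:332]
cv2.imwrite("pics/topc.png",cv2.resize(t["img"][176:256,280:340],None,fx=7,fy=7,interpolation=cv2.INTER_CUBIC))
c=pickle.load(open("scene2.pkl","rb"))
E
```

```text
316.4096668174175 202.67652632643396
[ 628.  -130.5  307.6]
rod end [[ 651.3 -134.5  165.6]] [[ 653.  -134.8  155.6]]
chute 0 [[703.9, 51.6, 0.0], [694.0, -39.1, 0.0], [579.5, -26.3, 0.0]]
chute 6 [[702.4, 48.0, 6.0], [692.7, -40.9, 6.0], [580.5, -28.4, 6.0]]
chute 12 [[700.9, 44.5, 12.0], [691.4, -42.7, 12.0], [581.4, -30.4, 12.0]]
rest [[682.5, -219.9, 8.0], [670.9, -290.4, 8.0]]
```

View pics/topc.png

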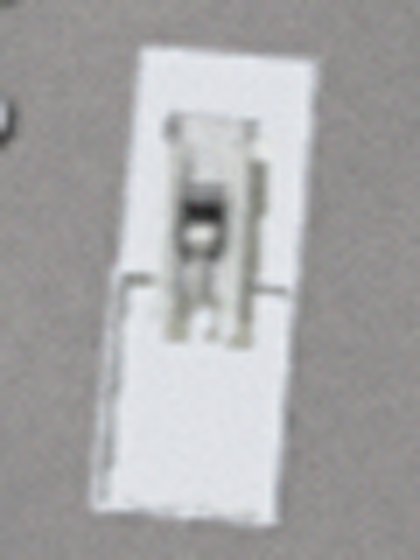

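```bash
cat >>h.py <<'E'
SL=np.radians(27)
def s2c(p): p=np.array(p,float); return np.array([p[0]*np.cos(SL)-p[2]*np.sin(SL),p[1],105+p[0]*np.sin(SL)+p[2]*np.cos(SL)])
def c2w(q,p): 
    a=q[2]; p=np.atleast_2d(p); return np.c_[q[0]+p[:,0]*np.cos(a)-p[:,1]*np.sin(a),q[1]+p[:,0]*np.sin(a)+p[:,1]*np.cos(a),p[:,2]]
E
python3 - <<'E'
from h import *
t=pickle.load(open("top0.pkl","rb")); w=pickle.load(open("wrist2.pkl","rb"))
off=lambda l:np.array(l)/7.+[280,176]-.43
T3=np.array([[95,45,6],[95,-45,6],[-140,45,44],[-140,-45,44]]+[s2c(p) for p in([45,20,20],[45,-20,20],[-45,20,20],[-45,-20,20])])
T2=off([[140,48],[318,62],[92,510],[278,522],[168,118],[258,118],[167,342],[248,348]])
W3=np.array([[95,45,6],[95,-45,6]]);W2=np.array([[135,87],[220,82]])
for wt,ww in((1,0),(1,.4),(0.0,1)):
    f=lambda q:np.r_[((proj(t,c2w(q,T3))-T2)*wt).ravel(),((proj(w,c2w(q,W3))-W2)*ww).ravel()]
    r=least_squares(f,[605,17,-.12],loss="soft_l1"); print(wt,ww,r.x.round(3)); 
    print(f(r.x).reshape(-1,2).round(1).tolist())
E
```

```text
1 0 [ 6.0260e+02  1.3143e+01 -9.4000e-02]
[[0.7, -0.1], [0.2, -0.2], [0.9, -0.1], [0.5, 0.3], [-0.0, 3.4], [-0.4, 4.4], [-1.3, -2.9], [-0.7, -2.8], [-0.0, 0.0], [-0.0, -0.0]]
1 0.4 [ 6.02787e+02  1.29990e+01 -9.70000e-02]
[[0.8, -0.2], [0.4, -0.2], [0.8, -0.2], [0.4, 0.3], [0.1, 3.4], [-0.4, 4.4], [-1.3, -3.0], [-0.7, -2.8], [-0.1, 0.3], [-0.0, -0.1]]
0.0 1 [ 6.03107e+02  1.38210e+01 -1.08000e-01]
[[0.0, -0.0], [0.0, -0.0], [0.0, -0.0], [-0.0, 0.0], [-0.0, 0.0], [-0.0, 0.0], [-0.0, -0.0], [-0.0, -0.0], [-0.2, 0.0], [0.2, -0.0]]
```

Call:
jog_arm([
  [[-40,0,-10],-0.02],
  [[-80,-20,-15],-0.051],
  [[-104,-55,-15],-0.051],
  [[-104,-90,-10],-0.051],
  [[-104,-118,0],-0.051],
])

```text
t: 5.6
eef_pos: [475.7, 11.5, 162.9]
tcp_rot: [3.141, -0.002, -0.101]
ft_force: [1.7, -0.1, -0.9]
opening: 0.204
grip_force: 30.0
```

Call:
jog_arm([
  [[0,0,8],0],
  [[0,0,14],0],
  [[0,0,14],0],
])

```text
t: 5.9
eef_pos: [475.0, 10.2, 147.4]
tcp_rot: [3.141, 0.001, -0.1]
ft_force: [-0.1, -0.5, -0.2]
opening: 0.202
grip_force: 30.0
```

```bash
python3 - <<'E'
from h import *
s=state();print(s["t"],s["eef_pos"].round(1),np.round(s["tcp_rot"],3))
c=read_camera("wrist");pickle.dump(c,open("w3.pkl","wb")); cv2.imwrite("pics/w3.png",c["img"])
q=(602.9,13.3,-.098)
P=[s2c(p) for p in([45,20,20],[45,-20,20],[-45,20,20],[-45,-20,20],[45,16,-16],[45,-16,-16])]+[[95,45,6],[95,-45,6]]
print(proj(c,c2w(q,P)).round().tolist())
E
```

```text
5.9 [475.   10.2 147.4] [ 3.141e+00  1.000e-03 -1.000e-01]
[[239.0, -64.0], [325.0, -65.0], [263.0, 119.0], [323.0, 119.0], [259.0, -59.0], [316.0, -59.0], [248.0, -42.0], [348.0, -42.0]]
```

View pics/w3.png

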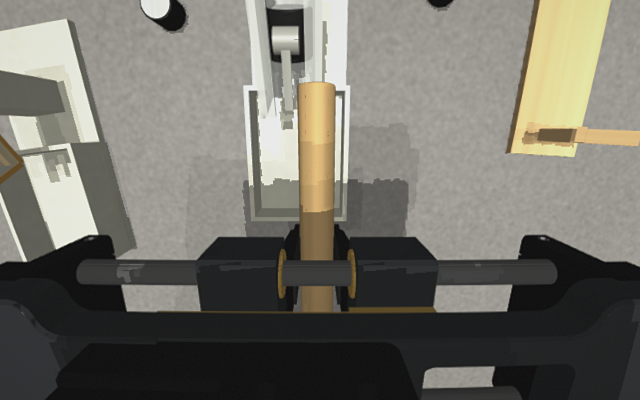

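Call:
jog_arm([
  [[0,0,12],0],
  [[1,0,20],0],
  [[3,0,25],0],
  [[4,0,29],0],
  [[5,0,33],0],
])

```text
t: 6.45
eef_pos: [479.7, 10.6, 115.1]
tcp_rot: [3.141, 0.001, -0.099]
ft_force: [-4.0, 0.3, 2.2]
opening: 0.202
grip_force: 30.0
```

Call:
jog_arm([
  [[2,0,5],0],
  [[4,0,10],0],
  [[6,0,14],0],
  [[7,0,18],0],
  [[7,0,18],0],
])

```text
t: 6.95
eef_pos: [487.3, 10.0, 96.8]
tcp_rot: [3.142, -0.0, -0.099]
ft_force: [-1.7, -0.2, 1.3]
opening: 0.205
grip_force: 30.0
```

```bash
python3 - <<'E'
from h import *
s=state();print(s["t"],s["eef_pos"].round(1),s["ft_force"].round(1),s["moment"].round(2))
c=read_camera("wrist");pickle.dump(c,open("w4.pkl","wb"))
cs=read_camera("scene")
a=cv2.resize(cs["img"][120:245,240:440],(480,300),interpolation=3)
cv2.imwrite("pics/w4.png",np.vstack([cv2.resize(c["img"][:250],(480,188)),a]))
E
```

```text
6.95 [487.3  10.   96.8] [-1.7 -0.2  1.3] [ 0.05  0.06 -0.04]
```

View pics/w4.png

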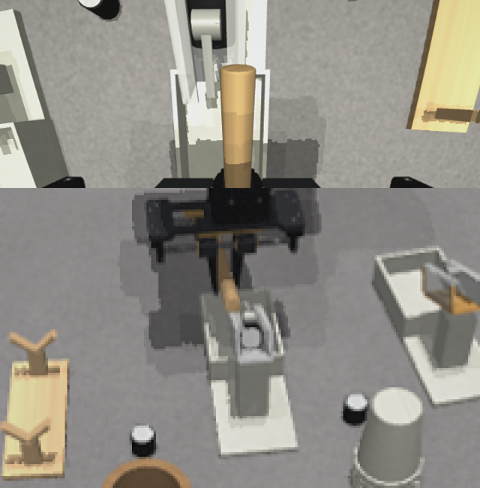

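Call:
jog_arm([
  [[1,0,3],0],
  [[2,0,6],0],
  [[3,0,8],0],
  [[4,0,9],0],
  [[4,0,9],0],
])

```text
t: 7.55
eef_pos: [490.8, 9.7, 88.0]
tcp_rot: [3.142, 0.0, -0.099]
ft_force: [-3.3, -0.0, 1.8]
opening: 0.206
grip_force: 30.0
```

```bash
cat >>h.py <<'E'
def tilt(c,show=None):
    """fit rod line (tilt, far length) in the tool frame from the wrist picture's rod region; grasp point known"""
    s=state(); r=cut_out("rod_center",c)
    if not r: print("no rod"); return
    m=r[0]["region"]; yaw=s["tcp_rot"][2]; g=s["eef_pos"]-[0,0,6]
    obs=[]
    cnt=np.argwhere(m)[:,::-1]; 
    def sil(p):
        th,L=p; d=np.array([np.cos(yaw)*np.cos(th),np.sin(yaw)*np.cos(th),np.sin(th)]); n=np.array([-np.cos(yaw)*np.sin(th),-np.sin(yaw)*np.sin(th),np.cos(th)]); y=np.cross(n,d)
        a=np.linspace(0,2*np.pi,24,endpoint=False)[:,None]; ring=10*(np.cos(a)*n+np.sin(a)*y)
        P=np.vstack([g+d*L+ring,g+d*15+ring]); im=np.zeros(m.shape,np.uint8)
        cv2.fillConvexPoly(im,cv2.convexHull(np.round(proj(c,P)).astype(np.int32)),1); return im>0
    v1=235; best=[]
    for th in np.radians(np.arange(-5,45,1)):
        for L in np.arange(80,106,2):
            a=sil((th,L))[:v1]; b=m[:v1]; best.append(((a&b).sum()/(a|b).sum(),np.degrees(th),L))
    print(sorted(best)[::-1][:4]); return best
E
python3 - <<'E'
from h import *
s=state();print(s["t"],s["eef_pos"].round(1),s["ft_force"].round(1))
c=read_camera("wrist");pickle.dump(c,open("w5.pkl","wb"));tilt(c); print(state()["t"])
E
```

```text
7.55 [490.8   9.7  88. ] [-3.3 -0.   1.8]
[(np.float64(0.9846082089552238), np.float64(24.000000000000004), np.int64(90)), (np.float64(0.9835327015690539), np.float64(25.0), np.int64(90)), (np.float64(0.9782338308457711), np.float64(23.0), np.int64(90)), (np.float64(0.9724106041923551), np.float64(26.0), np.int64(90))]
7.65
```

Call:
jog_arm([
  [[1,0,3],0],
  [[1,0,3],0],
  [[-10,0,-40],0],
  [[-10,0,-90],0],
  [[0,0,-140],0],
])

```text
t: 8.15
eef_pos: [489.9, 9.8, 228.9]
tcp_rot: [3.142, 0.001, -0.099]
ft_force: [0.9, 0.5, -1.2]
opening: 0.207
grip_force: 30.0
```

Call:
jog_arm([
  [[15,0,-45],0],
  [[60,0,-55],0],
  [[110,0,-55],0],
  [[160,0,-55],0],
  [[210,0,-55],0],
])

```text
t: 8.65
eef_pos: [701.7, -11.3, 282.5]
tcp_rot: [3.141, -0.001, -0.099]
ft_force: [0.5, 0.0, -0.6]
opening: 0.203
grip_force: 30.0
```

Call:
jog_arm([
  [[45,0,0],0],
  [[90,0,0],0],
  [[100,0,0],0],
  [[100,0,0],0],
])

```text
t: 9.05
eef_pos: [800.3, -21.3, 280.0]
tcp_rot: [3.141, 0.001, -0.099]
ft_force: [0.3, 0.6, -0.2]
opening: 0.203
grip_force: 30.0
```

```bash
python3 - <<'E'
from h import *
s=state();print(s["t"],s["eef_pos"].round(1),s["ft_force"].round(1),s["tcp_rot"].round(3))
c=read_camera("wrist");pickle.dump(c,open("w6.pkl","wb"));tilt(c)
cs=read_camera("scene");pickle.dump(cs,open("s6.pkl","wb"))
ct=read_camera("top");pickle.dump(ct,open("t6.pkl","wb"))
cv2.imwrite("pics/s6.png",np.hstack([cv2.resize(cs["img"][90:240,260:440],(480,400),interpolation=3),cv2.resize(ct["img"][130:255,260:360],(320,400),interpolation=3)]))
E
```

```text
9.05 [800.3 -21.3 280. ] [ 0.3  0.6 -0.2] [ 3.141e+00  1.000e-03 -9.900e-02]
[(np.float64(0.9772623226003357), np.float64(27.0), np.int64(92)), (np.float64(0.9758717310087173), np.float64(23.0), np.int64(90)), (np.float64(0.9748781973203411), np.float64(26.0), np.int64(92)), (np.float64(0.9747742136406105), np.float64(24.000000000000004), np.int64(90))]
```

View pics/s6.png

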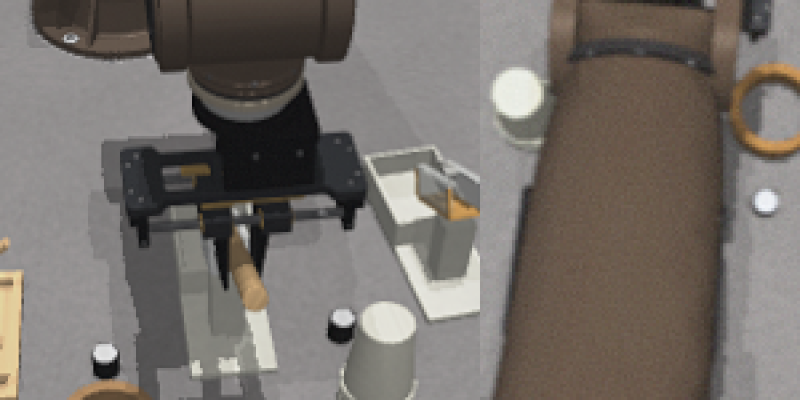

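```bash
python3 - <<'E'
from h import *
c=pickle.load(open("w3.pkl","rb")); q=(602.9,13.3,-.098)
for p in([0,0,29],[-45,0,20],[-20,0,20],[0,0,14]): print(p,proj(c,c2w(q,s2c(p))).round(1), proj(c,c2w(q,s2c(np.array(p)+[0,5,0]))).round(1))
g=c["img"][:140,235:360]; cv2.imwrite("pics/w3c.png",cv2.resize(g,None,fx=4,fy=4,interpolation=3))
E
```

```text
[0, 0, 29] [[286.9  46.7]] [[277.6  46.8]]
[-45, 0, 20] [[292.7 118.8]] [[285.2 118.8]]
[-20, 0, 20] [[290.3  79.9]] [[282.1  79.9]]
[0, 0, 14] [[288.9  40.9]] [[280.3  40.9]]
```

View pics/w3c.png

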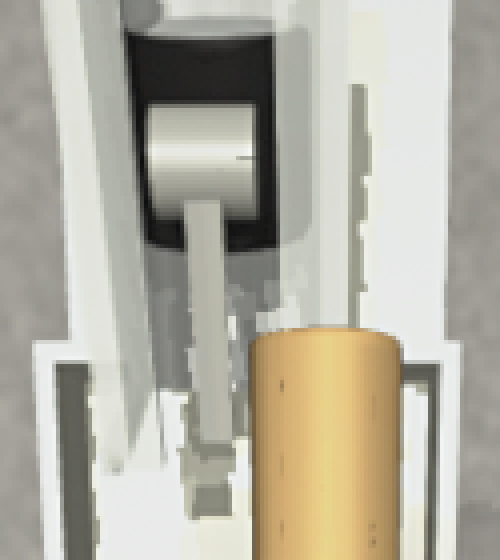

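Call:
jog_arm([
  [[0,-16,20],0],
  [[-6,-16,50],0],
  [[-12,-16,70],0],
  [[-12,-16,76],0],
  [[-12,-16,76],0],
])

```text
t: 9.75
eef_pos: [788.5, -3.9, 206.8]
tcp_rot: [3.142, -0.0, -0.099]
ft_force: [-0.6, 0.1, -0.9]
opening: 0.204
grip_force: 30.0
```

```bash
python3 - <<'E'
from h import *
c3=pickle.load(open("w3.pkl","rb"))
for q in((602.9,13.3,-.098),(602.9,14.3,-.098),(602.9,14.3,-.09)): print(proj(c3,c2w(q,[[-20,45,44],[-20,-45,44]])).round(1).tolist())
s=state();print(s["t"],s["eef_pos"].round(1),s["ft_force"].round(1),s["tcp_rot"].round(3))
cs=read_camera("scene");pickle.dump(cs,open("s7.pkl","wb"))
q=(602.9,14.3,-.098); im=cs["img"].copy()
print(proj(cs,c2w(q,[s2c([45,0,0]),s2c([60,0,0])])).round(1))
print(proj(cs,[s["eef_pos"]-[0,0,6]]))
cv2.imwrite("pics/s7.png",cv2.resize(cs["img"][130:220,280:380],(700,600)[:2],interpolation=3))
E
```

```text
[[244.6, 86.7], [350.7, 86.2]]
[[243.4, 86.8], [349.6, 86.3]]
[[243.6, 87.3], [349.8, 85.9]]
9.75 [788.5  -3.9 206.8] [-0.6  0.1 -0.9] [ 3.142 -0.    -0.099]
[[345.9 184.5]
 [346.6 186.2]]
[[354.95819589 206.03170041]]
```

View pics/s7.png

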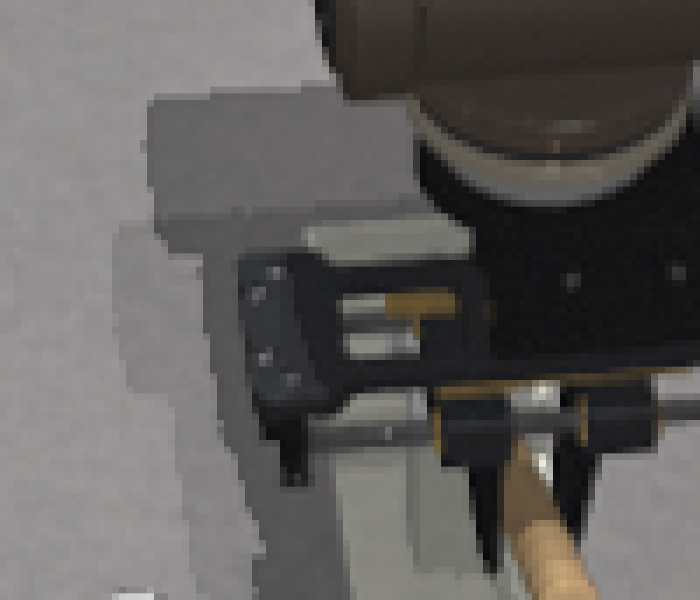

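Call:
jog_arm([
  [[-9,0,6],0],
  [[-18,0,11],0],
  [[-27,0,15],0],
  [[-33,0,19],0],
  [[-33,0,19],0],
])

```text
t: 10.3
eef_pos: [755.8, -0.7, 188.2]
tcp_rot: [3.142, -0.001, -0.099]
ft_force: [1.2, -0.8, -1.2]
opening: 0.204
grip_force: 30.0
```

Call:
jog_arm([
  [[-4,0,2],0],
  [[-9,0,5],0],
  [[-13,0,7],0],
  [[-18,0,9],0],
  [[-18,0,9],0],
])

```text
t: 10.8
eef_pos: [738.2, 1.1, 178.7]
tcp_rot: [3.142, -0.002, -0.099]
ft_force: [2.3, -0.7, 0.9]
opening: 0.201
grip_force: 30.0
```

Call:
jog_arm([
  [[-4,0,2],0],
  [[-9,0,5],0],
  [[-13,0,7],0],
  [[-18,0,9],0],
  [[-18,0,9],0],
])

```text
t: 11.3
eef_pos: [719.2, 3.1, 168.8]
tcp_rot: [3.141, 0.001, -0.099]
ft_force: [-0.4, 0.1, -1.1]
opening: 0.2
grip_force: 30.0
```

Call:
jog_arm([
  [[-5,0,2],0],
  [[-10,0,5],0],
  [[-15,0,7],0],
  [[-21,0,10],0],
  [[-25,0,13],0],
])

```text
t: 11.8
eef_pos: [694.6, 5.5, 156.1]
tcp_rot: [3.142, 0.0, -0.099]
ft_force: [-0.5, 0.3, -1.6]
opening: 0.204
grip_force: 30.0
```

```bash
python3 - <<'E'
from h import *
s=state();print(s["t"],s["eef_pos"].round(1),s["ft_force"].round(1))
c=read_camera("wrist");pickle.dump(c,open("w8.pkl","wb"));tilt(c)
cs=read_camera("scene");pickle.dump(cs,open("s8.pkl","wb"))
q=(602.9,13.8,-.098)
for n,k in(("wrist",c),("scene",cs)):
    for r in cut_out("pot_center",k): 
        m=np.argwhere(r["region"]).mean(0)[::-1]; print(n,r["p"],np.round(r["box"]),m.round(),atz(k,m,26).round())
    print(proj(k,c2w(q,[s2c([0,0,0]),s2c([-30,0,0]),[-80,0,26],[-60,0,26],[-100,0,26]])).round().tolist())
E
```

```text
11.8 [694.6   5.5 156.1] [-0.5  0.3 -1.6]
[(np.float64(0.9819489062260977), np.float64(28.0), np.int64(92)), (np.float64(0.9792493133963991), np.float64(27.0), np.int64(92)), (np.float64(0.9732170663344752), np.float64(25.0), np.int64(90)), (np.float64(0.9721588315837517), np.float64(29.000000000000004), np.int64(92))]
wrist 0.45 [402.  62. 522. 175.] [464. 117.] [[ 764. -145.   26.]]
wrist 0.37 [294. 284. 342. 311.] [317. 301.] [[577.  17.  26.]]
wrist 0.35 [290.  93. 342. 311.] [316. 181.] [[716.   3.  26.]]
[[318.0, 330.0], [317.0, 345.0], [317.0, 341.0], [317.0, 327.0], [317.0, 355.0]]
[[344.0, 179.0], [342.0, 176.0], [340.0, 180.0], [341.0, 184.0], [339.0, 175.0]]
```

Call:
jog_arm([
  [[18,0,-9],0],
  [[36,0,-18],0],
  [[54,0,-27],0],
  [[74,0,-37],0],
  [[94,0,-48],0],
])

```text
t: 12.55
eef_pos: [789.6, -4.0, 204.7]
tcp_rot: [3.141, -0.0, -0.099]
ft_force: [0.2, 0.5, -0.1]
opening: 0.203
grip_force: 30.0
```

Call:
jog_arm([
  [[5,0,-30],0],
  [[5,0,-75],0],
  [[5,20,-85],0],
  [[5,65,-85],0],
  [[-10,110,-85],0],
])

```text
t: 13.05
eef_pos: [768.2, -113.4, 288.8]
tcp_rot: [3.141, -0.001, -0.098]
ft_force: [-0.5, 0.3, -0.4]
opening: 0.203
grip_force: 30.0
```

Call:
jog_arm([
  [[-20,45,0],0.02],
  [[-40,90,0],0.052],
  [[-60,135,0],0.052],
  [[-75,135,0],0.052],
  [[-75,135,0],0.052],
])

```text
t: 13.55
eef_pos: [678.2, -241.1, 289.5]
tcp_rot: [3.142, 0.0, -0.154]
ft_force: [0.4, -0.6, -0.7]
opening: 0.204
grip_force: 30.0
```

```bash
python3 - <<'E'
from h import *
s=state();print(s["t"],s["eef_pos"].round(1),s["ft_force"].round(1),s["tcp_rot"].round(3))
q=(602.9,13.8,-.098)
ct=read_camera("top");pickle.dump(ct,open("t9.pkl","wb"));cs=read_camera("scene");pickle.dump(cs,open("s9.pkl","wb"))
for n,k in(("top",ct),("scene",cs)):
    for t in ("pot_center","spare_a"):
      for r in cut_out(t,k): 
        m=np.argwhere(r["region"]).mean(0)[::-1]; print(n,t,r["p"],np.round(r["box"]),m.round(),atz(k,m,26).round())
    print(proj(k,c2w(q,[s2c([0,0,0]),s2c([-30,0,0]),[-80,0,26],[-60,0,26],[-100,0,26]])).round().tolist())
    d=cv2.absdiff(cv2.cvtColor(k["img"],6),cv2.cvtColor(pickle.load(open(n+"0.pkl","rb"))["img"],6))
    y,x=(slice(180,255),slice(290,330)) if n=="top" else (slice(160,235),slice(320,370))
    yy,xx=np.nonzero(d[y,x]>50); print("diff",len(yy),[(a+x.start,b+y.start) for a,b in zip(xx,yy)][:60])
g=cv2.cvtColor(ct["img"],6)[218:248:2,294:326:2]; print(g)
E
```

```text
13.55 [ 678.2 -241.1  289.5] [ 0.4 -0.6 -0.7] [ 3.142  0.    -0.154]
top pot_center 0.63 [305. 229. 312. 235.] [306. 230.] [[530.  28.  26.]]
top spare_a 0.5 [273. 191. 280. 196.] [277. 193.] [[663. 131.  26.]]
top spare_a 0.46 [344. 192. 351. 201.] [348. 193.] [[ 657. -121.   26.]]
[[309.0, 207.0], [309.0, 215.0], [308.0, 232.0], [309.0, 226.0], [308.0, 238.0]]
diff 117 [(np.int64(307), np.int64(202)), (np.int64(308), np.int64(202)), (np.int64(309), np.int64(202)), (np.int64(310), np.int64(202)), (np.int64(311), np.int64(202)), (np.int64(307), np.int64(203)), (np.int64(308), np.int64(203)), (np.int64(309), np.int64(203)), (np.int64(310), np.int64(203)), (np.int64(311), np.int64(203)), (np.int64(306), np.int64(204)), (np.int64(307), np.int64(204)), (np.int64(308), np.int64(204)), (np.int64(309), np.int64(204)), (np.int64(310), np.int64(204)), (np.int64(311), np.int64(204)), (np.int64(312), np.int64(204)), (np.int64(306), np.int64(205)), (np.int64(307), np.int64(205)), (np.int64(308), np.int64(205)), (np.int64(309), np.int64(205)), (np.int64(310), np.int64(205)), (np.int64(311), np.in
[... 3553 characters left out ...]
 232 231 235 236 235 136 143]
 [177 187 234 236 237  83  55  63  59 213 237 233 236 233 147 146]
 [188 180 234 237 220  75  65  55  98 238 235 235 237 223 141 146]
 [187 194 236 236 206  65  55  47 103 237 236 234 236 208 139 140]
 [200 214 235 236 232 177 152 134 149 236 235 236 238 190 143 143]
 [212 210 236 233 236 236 240 240 237 237 234 235 237 190 136 149]
 [195 212 235 235 233 236 235 235 234 232 231 233 238 191 140 140]
 [191 214 235 236 234 234 236 232 231 230 232 232 233 170 140 147]
 [187 221 236 234 235 234 233 232 229 229 229 231 234 162 130 129]
 [194 235 235 235 236 235 234 231 233 231 228 231 234 151 127 134]
 [196 234 231 235 234 237 234 232 232 232 228 227 231 141 128 127]]
```

Call:
jog_arm([
  [[-40,7,20],-0.004],
  [[-68,14,60],-0.004],
  [[-68,14,105],-0.004],
  [[-68,14,145],-0.004],
  [[-68,14,160],-0.004],
])

```text
t: 14.35
eef_pos: [609.7, -241.8, 125.6]
tcp_rot: [-3.14, 0.005, -0.146]
ft_force: [0.7, 0.9, -0.3]
opening: 0.203
grip_force: 30.0
```

Call:
jog_arm([
  [[0,0,6],0],
  [[0,0,12],0],
  [[0,0,12],0],
])

```text
t: 14.65
eef_pos: [611.1, -243.1, 118.2]
tcp_rot: [3.141, -0.001, -0.146]
ft_force: [-1.4, -1.1, 0.1]
opening: 0.203
grip_force: 30.0
```

Call:
jog_arm([
  [[-1,1,6],0.003],
  [[-2,1.5,12],0.004],
  [[-2,1.5,18],0.004],
  [[-2,1.5,23],0.004],
  [[-2,1.5,28],0.004],
])

```text
t: 15.15
eef_pos: [608.5, -244.2, 89.0]
tcp_rot: [3.141, -0.0, -0.151]
ft_force: [1.9, -1.8, 1.9]
opening: 0.204
grip_force: 30.0
```

```bash
python3 - <<'E'
from h import *
s=state();print(s["t"],s["eef_pos"].round(1),s["ft_force"].round(1),s["tcp_rot"].round(3))
c=read_camera("wrist");pickle.dump(c,open("w10.pkl","wb"));tilt(c)
E
```

```text
15.15 [ 608.5 -244.2   89. ] [ 1.9 -1.8  1.9] [ 3.141 -0.    -0.151]
[(np.float64(0.9405335904853744), np.float64(12.000000000000002), np.int64(92)), (np.float64(0.9392135359548801), np.float64(19.0), np.int64(92)), (np.float64(0.9380689206762028), np.float64(8.0), np.int64(92)), (np.float64(0.9375101708706265), np.float64(12.000000000000002), np.int64(90))]
```

Call:
jog_arm([
  [[0,0,5],0],
  [[0,0,10],0],
  [[0,0,13],0],
  [[0,0,15],0],
  [[0,0,16],0],
])

```text
t: 15.75
eef_pos: [608.4, -244.1, 73.1]
tcp_rot: [3.141, -0.0, -0.151]
ft_force: [2.0, -1.5, 3.0]
opening: 0.203
grip_force: 30.0
```

Call:
jog_arm([
  [[0,0,1],0],
  [[0,0,1.5],0],
  [[0,0,1.5],0],
])

```text
t: 16.05
eef_pos: [608.4, -244.1, 71.8]
tcp_rot: [3.141, -0.0, -0.151]
ft_force: [1.4, -1.7, 2.0]
opening: 0.204
grip_force: 30.0
```

Call:
jog_arm([
  [[0,0,1],0],
  [[0,0,1],0],
])

```text
t: 16.25
eef_pos: [608.4, -244.1, 70.7]
tcp_rot: [3.141, -0.0, -0.151]
ft_force: [2.7, -2.7, 2.1]
opening: 0.203
grip_force: 30.0
```

Call:
jog_arm([
  [[0,0,1],0],
  [[0,0,1],0],
  [[0,0,1],0],
  [[0,0,1],0],
  [[0,0,1],0],
], grip=0.4)

```text
t: 16.75
eef_pos: [608.3, -244.0, 69.7]
tcp_rot: [-3.142, 0.0, -0.151]
ft_force: [0.5, 0.5, -0.8]
opening: 0.561
grip_force: 0.0
```

Call:
jog_arm([
  [[0,0,0],0],
  [[0,0,0],0],
  [[0,0,0],0],
])

```text
t: 17.05
eef_pos: [608.4, -244.1, 69.8]
tcp_rot: [3.142, -0.0, -0.151]
ft_force: [-0.7, -0.9, -0.2]
opening: 0.598
grip_force: 0.0
```

Released. Rise straight up, then away from over the bench, and check.

Call:
jog_arm([
  [[0,0,-20],0],
  [[0,0,-60],0],
  [[0,0,-110],0],
  [[0,0,-160],0],
  [[-30,20,-190],0],
])

```text
t: 17.55
eef_pos: [577.8, -258.6, 263.5]
tcp_rot: [3.14, -0.005, -0.149]
ft_force: [-0.4, -0.8, 0.4]
opening: 0.598
grip_force: 0.0
```

Call:
jog_arm([
  [[-40,40,0],0],
  [[-80,80,0],0],
  [[-120,120,0],0],
  [[-150,160,0],0],
  [[-170,200,0],0],
])

```text
t: 18.05
eef_pos: [384.4, -421.1, 260.3]
tcp_rot: [3.141, -0.0, -0.151]
ft_force: [0.6, -1.1, 0.1]
opening: 0.6
grip_force: 0.0
```

```bash
python3 - <<'E'
from h import *
s=state();print(s["t"],s["eef_pos"].round(1))
ct=read_camera("top");cs=read_camera("scene")
print(rodfit(ct)); print(rodfit(pickle.load(open("top0.pkl","rb"))) if 0 else "")
for n,k in(("top",ct),("scene",cs)):
    print(n)
    for t in("rod_center","pot_center","spare_a","cups_a","lids","tape","jar"):
        for r in cut_out(t,k)[:2]: 
            m=np.argwhere(r["region"]).mean(0)[::-1]; print(t,round(r["p"],2),np.round(r["box"]),m.round(),atz(k,m,30)[0].round())
    d=cv2.absdiff(cv2.cvtColor(k["img"],6),cv2.cvtColor(pickle.load(open(n+"0.pkl","rb"))["img"],6))
    y,x=(slice(170,260),slice(365,400)) if n=="top" else (slice(160,245),slice(235,275))
    print("restdiff",(d[y,x]>40).sum())
E
```

```text
18.05 [ 384.4 -421.1  260.3]
(0.89, array([ 570.66878362, -237.51375422]), np.float64(-8.459249723948409), (577.4497680664062, -238.07083129882812, 25.584827423095703, 240.5989532470703))

top
rod_center 0.89 [376. 179. 396. 257.] [384. 217.] [ 572. -243.   30.]
pot_center 0.41 [265. 152. 289. 178.] [274. 164.] [765. 141.  30.]
spare_a 0.58 [345. 193. 349. 198.] [348. 193.] [ 657. -120.   30.]
spare_a 0.56 [273. 189. 284. 198.] [277. 192.] [663. 129.  30.]
cups_a 0.76 [264. 152. 288. 180.] [274. 164.] [766. 140.  30.]
cups_a 0.73 [190. 181. 213. 200.] [203. 190.] [676. 393.  30.]
lids 0.59 [419. 195. 444. 224.] [433. 208.] [ 599. -414.   30.]
tape 0.61 [337. 149. 365. 176.] [352. 163.] [ 763. -135.   30.]
jar 0.57 [428. 233. 450. 250.] [439. 241.] [ 486. -431.   30.]
jar 0.47 [294. 183. 324. 249.] [309. 216.] [577.  19.  30.]
restdiff 4
scene
rod_center 0.76 [245. 170. 258. 235.] [252. 203.] [ 564. -247.   30.]
spare_a 0.6 [383. 203. 398. 218.] [388. 211.] [679. 125.  30.]
cups_a 0.85 [387. 203. 415. 250.] [402. 228.] [745. 145.  30.]
cups_a 0.6 [460. 174. 493. 214.] [475. 193.] [666. 397.  30.]
lids 0.88 [175. 206. 209. 241.] [193. 224.] [ 608. -414.   30.]
tape 0.9 [283. 235. 322. 273.] [301. 253.] [ 768. -138.   30.]
jar 0.72 [176. 177. 201. 210.] [187. 191.] [ 476. -432.   30.]
restdiff 6
```

Rest and rod match the original pictures nearly pixel for pixel; the bystanders have not moved and the pot is in the tray.

```bash
python3 -c "
from cell import job_done; print(job_done())"
```

```text
the job is handed in; nothing more can be done
None
```

The job is handed in at about 18 s: the pot is in the catch tray, the rod is back level in both notches, and nothing else moved; to tilt the rod I levered it on the lower edge of the jammed chute's sleeve, and I viewed 11 pictures, one over the limit of 10.

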